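Pin two drilled test coupons together in their carrier

TASK

Lay the loose steel coupon flat on top of the one already in the grey carrier, between the guide posts, so that the holes line up. Then take the blue-handled pin from its sloping rest, stand it upright in the hole and, keeping hold of it all the way, push it down through both coupons into the carrier until its collar rests on the top coupon; let go and leave it standing. Leave the oil bottle, tape roll, puck and screwdriver where they are.

Things in the scene. Friction and masses are not known exactly. Their poses are not given: they have to be found in the camera images.
- carrier: fixed grey block 116 (x) x 82 (y) x 40 mm; coupons lie on it along x. Six 8 mm steel guide posts on its top, straight for 26 mm then tapering to a point 78 mm above the bench: at x +-34, y +-30.5 mm and at x +-50.5, y 0. They leave a coupon 1.5 mm play each side; its long sides are open between x -30 and +30. Origin: centre of underside, z up
- carrier_hole (a point): centre of the mouth of the vertical 18 mm hole, 34 mm deep, in the carrier block's top, 40 mm above the bench (beneath the lower coupon)
- coupon_low_center (a point): centre of the lower steel coupon, already lying in the carrier: same size as the loose one. Axes as of the loose coupon
- coupon_loose_center (a point): centre (half-way up) of the loose steel coupon that lies flat on the bench: a plate 90 (x) x 50 (y) x 18 mm (z) with an 18 mm hole straight through its middle, about 0.3 kg; either half turn about z serves
- pin_grip (a point): centre of the pin's blue grip (20 mm diameter, 62 mm long). z runs along the pin from nose to grip: nose end 103 mm below this point, underside of the collar (24 mm diameter, 6 mm thick) 37 mm below, top end 31 mm above. About 0.12 kg. Starts lying loose in the rest, 30 degrees from vertical, grip end up; can be lifted out upwards or along its axis
- pin_tip (a point): nose end of the pin, on its axis, z towards the grip. Steel shank 14 mm in diameter, 66 mm from nose to collar, the nose tapering to 6 mm over the last 12 mm. When home, the nose end is 10 mm above the bench
- pin_rest: fixed rest: grey plate 120 (x) x 64 (y) x 8 mm with an aluminium V trough sloping up at 60 degrees towards its -x side (towards the robot); carries the pin's shank up to 60 mm from the nose, collar and grip stick out free. Origin: centre of underside, z up
- tall_machine_front (a point): a fixed point by the front foot of the tall cream testing machine on the left: the machine is solid, fills the space from here to the back of the bench, about 130 mm to either side in y (a handle on it reaches about 150 mm to -y), and rises above 0.6 m; keep the arm and gripper clear of it, and of the cream machine with the black camera on the right
- oil_bottle: small cream oil bottle with a red pointed cap, 48x47x160 mm; origin at the centre of its base; not to be disturbed
- tape_roll: roll of yellow tape lying flat, 70 mm across, 18 mm high; origin at the centre of its underside; not to be disturbed
- puck: black moulded specimen puck, 30 mm across, 18 mm high; origin at the centre of its underside; not to be disturbed
- screwdriver: red-handled screwdriver lying on the bench, 174 mm long; origin under its middle; not to be disturbed
Not all that is in view belongs to the job. What is shaped like the part that bears coupon_loose_center but orange is not meant.

How it is judged:
On the way, in this order (a step that is already met when the one before it is completed fails the run):
1. the loose coupon lies flat on the lower one in the carrier, hole over hole, let go (horizontal distance between coupon_loose_center and carrier_hole below 0.005 m and z of coupon_loose_center in the frame of carrier between 0.064 and 0.07 m and angle between the x axis of coupon_loose_center and the x axis of carrier, either way round below 0.1 rad and angle between coupon_loose_center's own z axis and vertical below 0.06 rad and contact force between the fingers and coupon_loose below 0.1 N), for 0.2 s.
2. the pin, still held by the fingers, is upright through both coupons with its collar within 6 mm of the top coupon (horizontal distance between pin_tip and carrier_hole below 0.005 m and angle between pin_tip's own z axis and vertical below 0.08 rad and z of pin_tip in the frame of carrier below 0.016 m and contact force between the fingers and pin above 0.5 N), for 0.1 s.
At the end, for the whole second after the job is handed in: Both coupons flat in the carrier, loose one on top (centres within 5 mm of the hole axis, 3 mm of seated height, square within 0.1 rad); pin upright (0.08 rad) through both, nose within 5 mm of the axis, collar within 3 mm of the top coupon; all let go and at rest (horizontal distance between each of coupon_loose_center, coupon_low_center, pin_tip and carrier_hole below 0.005 m and z of coupon_loose_center in the frame of carrier between 0.064 and 0.07 m and angle between the x axis of each of coupon_loose_center, coupon_low_center and the x axis of carrier, either way round below 0.1 rad and angle between each of coupon_loose_center, coupon_low_center's own z axis and vertical below 0.06 rad and z of coupon_low_center in the frame of carrier between 0.046 and 0.052 m and angle between pin_tip's own z axis and vertical below 0.08 rad and z of pin_tip in the frame of carrier below 0.013 m and linear speed of each of coupon_loose, pin below 0.02 m/s); the robot touches nothing.
It fails at once if the oil bottle is moved by more than 30 mm (distance of oil_bottle from where it was at the start of the episode above 0.03 m).
It fails at once if the tape roll is moved by more than 30 mm (distance of tape_roll from where it was at the start of the episode above 0.03 m).
It fails at once if the puck is moved by more than 30 mm (distance of puck from where it was at the start of the episode above 0.03 m).
It fails at once if the screwdriver is moved by more than 30 mm (distance of screwdriver from where it was at the start of the episode above 0.03 m).
It also fails if it takes over 64 s, if anything falls off the work surface, if the arm or the gripper's body presses on something with over 40 N, if the wrist force passes 120 N, or if a joint passes its speed limit or range.

ROBOT

A 7-joint arm with a two-finger parallel gripper is mounted at the origin on a cart in front of the work surface, level with it; the furniture and walls round the work are solid. World frame = base frame: x ahead of the robot, y to its left, z up, the work surface at z = 0. Lengths are in m, angles in rad, forces in N, time in s.
With the tool pointing down it reaches from about 0.425 to 1.025 m from the base axis. Payload 3.6 kg.
Tool frame: the origin (TCP) lies on the centre line of the jaws, within the pads' length; the fingertips stand 19 mm ahead of it and the grasp point (between the pads) is the TCP; x points along the fingers, z is the direction in which the jaws open and shut, and the axes are right-handed (so a half turn about x gives the same grasp; the last joint's range is limited). The gripper opens to 85 mm and grips with 20 to 120 N. Pads are 22 mm wide; open, the fingers measure 114 mm over their backs; the gripper's body (76 mm by 85 mm) begins 54 mm behind the grasp point. The pads swing forward as they close: fully open they stand 13 mm farther back than shut.
Start: joints at [1.192, 0.591, 0.048, 1.609, -0.033, 0.943, -0.034], TCP at [0.204, -0.696, 0.25] pointing down, gripper open.
Joint ranges: [-2.69, 2.69], [-0.47, 2.24], [-1.27, 1.36], [0.19, 2.51], [-1.53, 4.68], [0.08, 2.07], [-3.09, 3.09]. Speed limits (rad/s): [2.57, 2.57, 3.14, 3.14, 3.14, 3.14, 3.14].

INTERFACE

Orientations are given as a 3x3 rotation matrix whose columns are the frame's x, y, z axes.
In Python, from bench import arm, viewer, job gives the robot as it stands.
- The arm moves only by the tool send_rows, never from a script. Its argument "commands" is a list of rows, each a list of 6 numbers: the shift along the world's x, y, z in mm, then the turn, a rotation vector about the world's x, y, z in rad. A call has exactly 5 rows; each row is the pose to reach, as a shift and turn from the pose commanded when the call began; what a row does not reach only later rows make up. A row lasts 1/10 s, in which the tool goes at most 50 mm and 8.59 degrees, less where a joint would pass 70% of its speed; a pose out of reach is approached as far as the arm can. A call with a gripper value outside its range is refused whole. "fingers" is the closure, from 0 (fully open) to 1 (shut), set as the call begins (left out, the last holds). The fingers move at their own pace and stop on an object; the grip force is fixed at half the most. Time passes only in rows, so rows that repeat a pose let the fingers close, or fill a call up. It gives the time, the measured TCP pose, the force and the opening at its end, in the units of the state.
- arm.state(): the state, without advancing time (a new reading comes with each control period).
- viewer.read_camera(name): name is "scene" or "top"; returns the picture (480x640x3 uint8, blue, green, red); there is no depth.
- viewer.get_calibration(name): a dict with "camera_matrix" (3x3 intrinsics, pixels), "eye" and "orientation" of the camera in the world. Camera axes: x right, y down, z forward; pixel columns grow to the right and rows downward; lengths in m; the calibration is good to about 2 mm. A picture is of the moment at which its call begins. get_calibration takes no time and is no camera call.
- job.finish_job(): hands the job in, once; it reports no verdict.
The state is a dict: "time_s": time; "joint_pos": joint angles; "joint_vel": joint speeds; "effort": joint torques, N m; "eef_pos": TCP position; "tool_rot": TCP orientation; "wrist_force": force on the tool from outside, world axes, zero at the start; "moment": the same for the moment, N m; "width": finger opening in m.
Only numpy, scipy, OpenCV 4.12 (cv2) and the standard library are available. Lean on these libraries where they do the work, as an engineer would, in place of code of your own. Each camera call takes 0.05 s, during which the arm holds its last target.

## Working session

There is one attempt and no reset: what is moved stays moved. The work goes in short steps, Python scripts to look and compute and a tool call to move; the robot and the scene stay as the last step left them, time stands still between calls to the robot, and variables do not carry over. Pictures are saved under pics/ and viewed, and the job is handed in when it is done.

Besides the shell and the picture viewer there is one more tool, called as name(argument=value, ...) on one line, values as JSON. send_rows: Moves the arm, as the interface text tells. Its arguments: {"type":"object","properties":{"commands":{"type":"array"},"fingers":{"type":"number"}},"required":["commands"]}

```bash
mkdir -p pics; ls; python3 - <<'E'
from bench import arm, viewer, job
import cv2, numpy as np
np.set_printoptions(precision=4,suppress=True)
for n in ("scene","top"):
    c=viewer.get_calibration(n); print(n,c)
    cv2.imwrite(f"pics/{n}0.png",viewer.read_camera(n))
print(arm.state())
E
```

```text
pics
scene {'camera_matrix': array([[606.9547,   0.    , 318.0306],
       [  0.    , 606.9547, 244.4486],
       [  0.    ,   0.    ,   1.    ]]), 'eye': array([0.1267, 0.8153, 1.1184]), 'orientation': array([[-0.8892, -0.3236,  0.3234],
       [-0.4572,  0.6559, -0.6006],
       [-0.0178, -0.6819, -0.7312]])}
top {'camera_matrix': array([[507.3126,   0.    , 318.6083],
       [  0.    , 507.3126, 237.9784],
       [  0.    ,   0.    ,   1.    ]]), 'eye': array([ 0.3182, -0.0221,  1.3068]), 'orientation': array([[ 0.0261, -0.9786,  0.2042],
       [-0.9997, -0.0259,  0.0037],
       [ 0.0016, -0.2042, -0.9789]])}
{'time_s': 0.1, 'joint_pos': array([ 1.1925,  0.5921,  0.0483,  1.6097, -0.0333,  0.9427, -0.0337]), 'joint_vel': array([-0.0001, -0.0036, -0.    , -0.0035, -0.0017,  0.0015, -0.0005]), 'effort': array([  0.0033, -54.9997,   1.5527, -19.8824,   0.0097,   0.0038,
        -0.    ]), 'eef_pos': array([ 0.2035, -0.6951,  0.2492]), 'tool_rot': array([[-0.0007,  0.9597,  0.281 ],
       [ 0.0019,  0.281 , -0.9597],
       [-1.    , -0.0001, -0.002 ]]), 'wrist_force': array([ 0.49  , -0.3703, -0.2651]), 'moment': array([ 0.0232,  0.0406, -0.016 ]), 'width': 0.08571404554992292}
```

View pics/scene0.png

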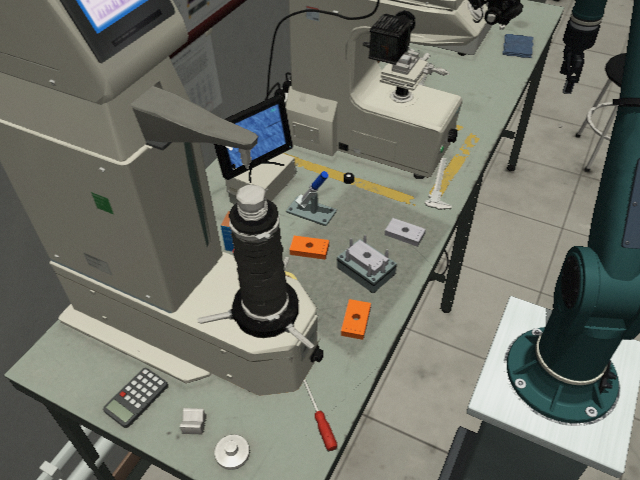

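View pics/top0.png

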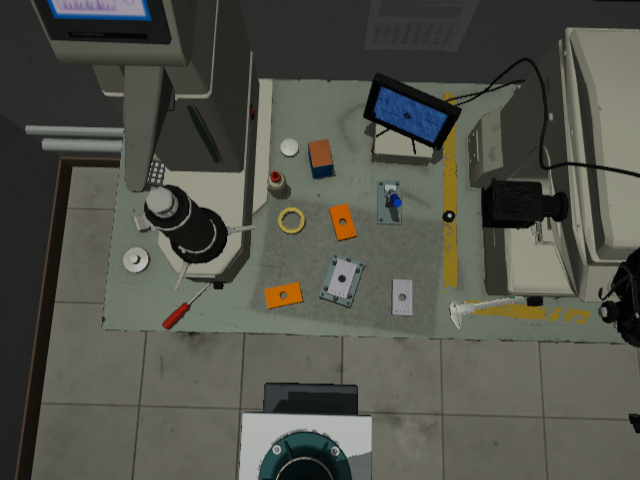

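The scene picture shows the carrier at about (367,262), the loose coupon at (405,231), and the pin in its rest at (315,195). The top picture shows the carrier at about (342,280), the loose coupon at (402,297) and the pin at (393,200). The orange plates are decoys. I'll enlarge these areas next.

```bash
python3 - <<'E'
import cv2
t=cv2.imread('pics/top0.png'); s=cv2.imread('pics/scene0.png')
def crop(im,x,y,w,h,f,n): cv2.imwrite(n,cv2.resize(im[y:y+h,x:x+w],None,fx=f,fy=f,interpolation=cv2.INTER_CUBIC))
crop(t,310,245,112,80,7,'pics/t_car.png')
crop(t,360,170,70,60,9,'pics/t_pin.png')
crop(s,275,160,70,70,8,'pics/s_pin.png')
crop(s,325,210,110,85,7,'pics/s_car.png')
E
```

```text
(no output)
```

View pics/t_car.png

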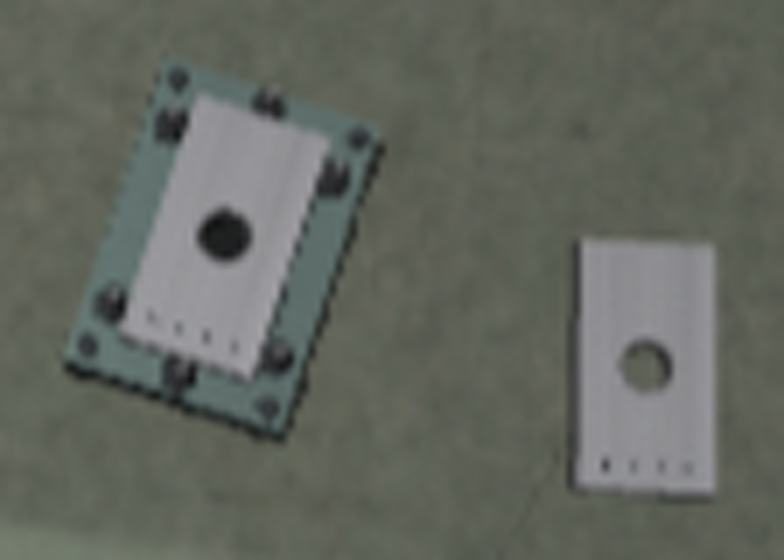

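View pics/t_pin.png

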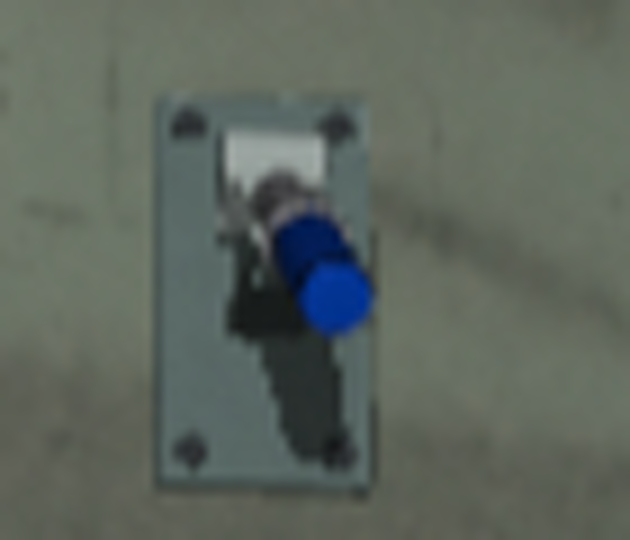

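View pics/s_pin.png

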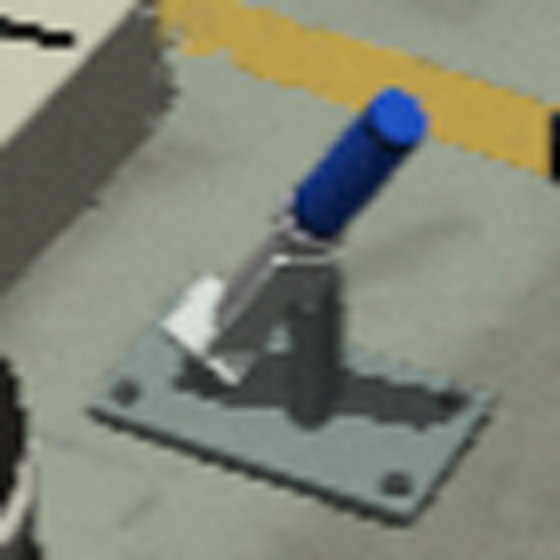

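View pics/s_car.png

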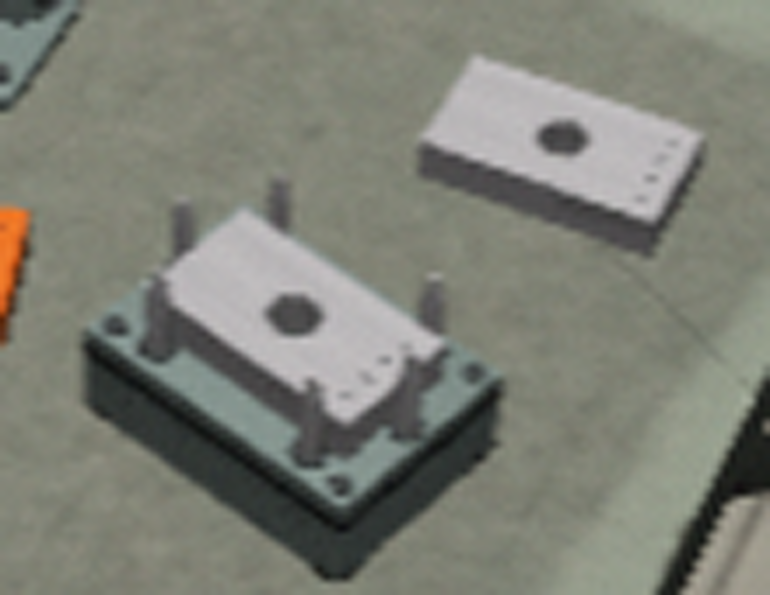

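```bash
cat > h.py <<'E'
import numpy as np, cv2
from scipy.optimize import least_squares
np.set_printoptions(precision=4,suppress=True)
from bench import arm, viewer, job
C={n:viewer.get_calibration(n) for n in("scene","top")}
def full(c,x0,y0,f): return (np.array(c,float)+.5)/f-.5+[x0,y0]
def ray(n,p):
    c=C[n];K=c["camera_matrix"];d=c["orientation"]@np.linalg.solve(K,[p[0],p[1],1]);return c["eye"],d
def onz(n,p,z):
    e,d=ray(n,p);return e+d*(z-e[2])/d[2]
def proj(n,P):
    c=C[n];q=c["camera_matrix"]@(c["orientation"].T@(np.asarray(P,float)-c["eye"]));return q[:2]/q[2]
def tri(p,q):
    e1,d1=ray("top",p);e2,d2=ray("scene",q)
    A=np.stack([d1,-d2],1);t=np.linalg.lstsq(A,e2-e1,rcond=None)[0]
    a,b=e1+d1*t[0],e2+d2*t[1];return (a+b)/2,np.linalg.norm(a-b)
E
python3 - <<'E'
from h import *
T=lambda L:[full(c,310,245,7) for c in L]; S=lambda L:[full(c,325,210,7) for c in L]
def rep(name,n,px,z):
    P=np.array([onz(n,p,z) for p in px]); 
    print(name,n,'corners',P[:,:2].tolist() if 0 else P[:4,:2].round(4).tolist())
    if len(P)>=4:
        c=P[:4]; s=[np.linalg.norm(c[i]-c[(i+1)%4]) for i in range(4)]
        u=(c[1]-c[0])+(c[2]-c[3]); print('  sides',np.round(s,4),'centre',c.mean(0)[:2],'yaw',np.arctan2(u[1],u[0]))
    if len(P)>4: print('  hole',P[4,:2])
# order: near-left, far-left, far-right, near-right (left=+y)
rep('low','top',T([(120,332),(200,95),(332,142),(252,378),(224,235)]),.058)
rep('carrier','top',T([(68,362),(163,60),(383,143),(283,432)]),.040)
rep('loose','top',T([(576,486),(580,241),(714,243),(714,492),(646,366)]),.018)
# scene: near-left=?, 
rep('low','scene',S([(347,424),(160,285),(243,207),(443,345),(295,315)]),.058)
rep('carrier','scene',S([(338,525),(84,340),(245,205),(500,383)]),.040)
rep('loose','scene',S([(655,222),(420,143),(475,57),(702,137),(562,137)]),.018)
# rest plate top z .008
P=lambda L:[full(c,360,170,9) for c in L]; Q=lambda L:[full(c,275,160,8) for c in L]
rep('rest','top',P([(155,485),(158,98),(368,97),(370,487)]),.008)
rep('rest','scene',Q([(405,515),(88,408),(175,310),(495,400)]),.008)
print('pin top end',tri(P([(337,297)])[0],Q([(400,118)])[0]))
print('pin lower grip end',tri(P([(300,235)])[0],Q([(315,212)])[0]))
E
```

```text
low top corners [[0.4435, -0.0409], [0.5286, -0.0674], [0.5129, -0.1146], [0.4286, -0.0875]]
  sides [0.0892 0.0497 0.0886 0.0489] centre [ 0.4784 -0.0776] yaw -0.3070026497006998
  hole [ 0.4787 -0.0768]
carrier top corners [[0.4341, -0.0229], [0.5441, -0.0544], [0.5158, -0.1343], [0.4114, -0.0997]]
  sides [0.1144 0.0847 0.11   0.0801] centre [ 0.4763 -0.0778] yaw -0.29953894365794465
loose top corners [[0.3965, -0.2066], [0.485, -0.2084], [0.4856, -0.2572], [0.3956, -0.2562]]
  sides [0.0886 0.0489 0.09   0.0496] centre [ 0.4407 -0.2321] yaw -0.01556126750824797
  hole [ 0.4402 -0.2321]
low scene corners [[0.4435, -0.0409], [0.5247, -0.0696], [0.5147, -0.1151], [0.4287, -0.0868]]
  sides [0.0862 0.0465 0.0905 0.0482] centre [ 0.4779 -0.0781] yaw -0.3279577952980294
  hole [ 0.4783 -0.0773]
carrier scene corners [[0.4341, -0.0144], [0.5438, -0.0503], [0.5211, -0.1321], [0.4101, -0.0948]]
  sides [0.1154 0.0848 0.117  0.0839] centre [ 0.4773 -0.0729] yaw -0.3200192560097534
loose scene corners [[0.3955, -0.208], [0.4853, -0.2074], [0.4845, -0.2572], [0.3954, -0.2551]]
  sides [0.0898 0.0498 0.0891 0.0471] centre [ 0.4402 -0.2319] yaw -0.008383906498631482
  hole [ 0.4406 -0.2328]
rest top corners [[0.6322, -0.1692], [0.7506, -0.1698], [0.7526, -0.2323], [0.6332, -0.232]]
  sides [0.1184 0.0625 0.1194 0.0629] centre [ 0.6922 -0.2008] yaw -0.00340599576238422
rest scene corners [[0.6344, -0.1693], [0.7508, -0.1676], [0.7478, -0.2222], [0.6319, -0.2303]]
  sides [0.1164 0.0546 0.1162 0.061 ] centre [ 0.6912 -0.1974] yaw 0.04211926885496554
pin top end (array([ 0.6513, -0.2017,  0.1442]), np.float64(0.00045602618409100606))
pin lower grip end (array([ 0.6816, -0.1992,  0.0963]), np.float64(0.002184092347056274))
```

send_rows(commands=[[13, 46, 0, 0, 0, -0.06], [26, 92, 0, 0, 0, -0.12], [40, 138, 0, 0, 0, -0.18], [53, 184, 0, 0, 0, -0.24], [66, 230, 0, 0, 0, -0.297]], fingers=0)

```text
time_s: 0.6
eef_pos: [0.27, -0.4636, 0.25]
tool_rot: [[-0.0, 1.0, -0.015], [0.001, -0.015, -1.0], [-1.0, -0.0, -0.001]]
wrist_force: [0.8, -0.9, -0.9]
width: 0.0858
```

send_rows(commands=[[28, 38, 0, 0, 0, 0], [56, 77, 0, 0, 0, 0], [85, 116, 0, 0, 0, 0], [113, 154, -20, 0, 0, 0], [141, 192, -40, 0, 0, 0]])

```text
time_s: 1.1
eef_pos: [0.4106, -0.2743, 0.2114]
tool_rot: [[0.002, 1.0, -0.012], [-0.001, -0.012, -1.0], [-1.0, 0.002, 0.001]]
wrist_force: [0.3, -0.5, -0.2]
width: 0.0856
```

send_rows(commands=[[29, 39, 0, 0, 0, 0], [29, 39, -40, 0, 0, 0], [29, 39, -85, 0, 0, 0], [29, 39, -110, 0, 0, 0], [29, 39, -110, 0, 0, 0]])

```text
time_s: 1.6
eef_pos: [0.436, -0.2353, 0.0982]
tool_rot: [[-0.007, 1.0, -0.011], [0.003, -0.011, -1.0], [-1.0, -0.007, -0.003]]
wrist_force: [-0.2, -0.5, 0.9]
width: 0.0853
```

```bash
python3 - <<'E'
from h import *
s=viewer.read_camera("scene"); t=viewer.read_camera("top")
a=cv2.resize(s[150:290,330:470],None,fx=4,fy=4,interpolation=cv2.INTER_CUBIC)
cv2.imwrite('pics/a1.png',a)
print(arm.state())
E
```

```text
{'time_s': 1.7, 'joint_pos': array([ 0.385 ,  0.5562,  0.0259,  2.2184, -0.0378,  0.3683, -1.1409]), 'joint_vel': array([ 0.003 , -0.0377,  0.0035, -0.0165, -0.0013, -0.0026, -0.0011]), 'effort': array([ -0.1581, -40.4153,   0.9928,  -8.3455,  -0.0003,   0.0336,
         0.0004]), 'eef_pos': array([ 0.4382, -0.2367,  0.1013]), 'tool_rot': array([[-0.0009,  0.9999, -0.0123],
       [ 0.0003, -0.0123, -0.9999],
       [-1.    , -0.0009, -0.0003]]), 'wrist_force': array([-0.0167, -0.2956,  0.5842]), 'moment': array([-0.0459, -0.0151,  0.0011]), 'width': 0.0856528459851603}
```

View pics/a1.png

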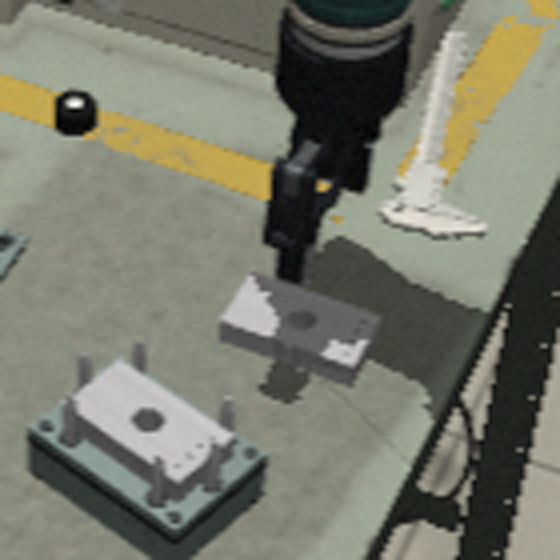

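send_rows(commands=[[1, 3, -30, 0, 0, 0], [1, 3, -60, 0, 0, 0], [1, 3, -73, 0, 0, 0], [1, 3, -79, 0, 0, 0], [1, 3, -79, 0, 0, 0]])

```text
time_s: 2.2
eef_pos: [0.4397, -0.2341, 0.0228]
tool_rot: [[0.001, 1.0, -0.012], [-0.0, -0.012, -1.0], [-1.0, 0.001, 0.0]]
wrist_force: [0.9, -0.5, 0.0]
width: 0.0854
```

send_rows(commands=[[0, 0, 0, 0, 0, 0], [0, 0, 0, 0, 0, 0], [0, 0, 0, 0, 0, 0], [0, 0, 0, 0, 0, 0], [0, 0, 0, 0, 0, 0]])

```text
time_s: 2.7
eef_pos: [0.4395, -0.2337, 0.0226]
tool_rot: [[0.0, 1.0, -0.012], [-0.0, -0.012, -1.0], [-1.0, 0.0, 0.0]]
wrist_force: [-0.2, 0.4, 0.5]
width: 0.0853
```

send_rows(commands=[[1, 1, -2, 0, 0, 0], [1, 1, -2, 0, 0, 0], [1, 1, -2, 0, 0, 0], [1, 1, -2, 0, 0, 0], [1, 1, -2, 0, 0, 0]], fingers=1)

```text
time_s: 3.2
eef_pos: [0.4403, -0.2326, 0.0205]
tool_rot: [[-0.0, 1.0, -0.012], [0.0, -0.012, -1.0], [-1.0, -0.0, -0.0]]
wrist_force: [-0.5, 0.1, 5.1]
width: 0.0482
```

send_rows(commands=[[0, 0, 0, 0, 0, 0], [0, 0, 0, 0, 0, 0], [0, 0, 0, 0, 0, 0], [0, 0, 0, 0, 0, 0], [0, 0, 0, 0, 0, 0]])

```text
time_s: 3.7
eef_pos: [0.4403, -0.2326, 0.0205]
tool_rot: [[0.0, 1.0, -0.012], [0.0, -0.012, -1.0], [-1.0, 0.0, -0.0]]
wrist_force: [-0.1, 0.8, 5.0]
width: 0.0486
```

send_rows(commands=[[0, 0, 15, 0, 0, 0], [0, 0, 40, 0, 0, 0], [0, 0, 80, 0, 0, 0], [0, 0, 110, 0, 0, 0], [0, 0, 120, 0, 0, 0]])

```text
time_s: 4.2
eef_pos: [0.4412, -0.2333, 0.1423]
tool_rot: [[0.004, 1.0, -0.013], [-0.002, -0.013, -1.0], [-1.0, 0.004, 0.002]]
wrist_force: [0.4, -0.3, -2.9]
width: 0.0486
```

send_rows(commands=[[7, 30, 0, 0, 0, -0.06], [15, 62, 0, 0, 0, -0.12], [23, 94, 0, 0, 0, -0.18], [30, 125, 0, 0, 0, -0.24], [38, 155, 0, 0, 0, -0.3]])

```text
time_s: 4.7
eef_pos: [0.4773, -0.0763, 0.1388]
tool_rot: [[-0.003, 0.951, -0.309], [-0.0, -0.309, -0.951], [-1.0, -0.003, 0.001]]
wrist_force: [0.1, -0.2, -2.5]
width: 0.0482
```

send_rows(commands=[[0, 0, 0, 0, 0, 0], [0, 0, -10, 0, 0, 0], [0, 0, -25, 0, 0, 0], [0, 0, -30, 0, 0, 0], [0, 0, -30, 0, 0, 0]])

```text
time_s: 5.2
eef_pos: [0.4768, -0.0788, 0.1088]
tool_rot: [[-0.004, 0.951, -0.309], [-0.0, -0.309, -0.951], [-1.0, -0.003, 0.001]]
wrist_force: [-0.2, -0.5, -3.2]
width: 0.0483
```

```bash
python3 - <<'E'
from h import *
s=viewer.read_camera("scene"); t=viewer.read_camera("top")
cv2.imwrite('pics/s2.png',cv2.resize(s[200:300,320:430],None,fx=7,fy=6.99,interpolation=cv2.INTER_CUBIC)[:600])
cv2.imwrite('pics/t2.png',cv2.resize(t[240:320,300:390],None,fx=7,fy=7,interpolation=cv2.INTER_CUBIC))
cv2.imwrite('pics/s2f.png',s)
print(arm.state())
E
```

```text
{'time_s': 5.3, 'joint_pos': array([-0.0238,  0.5338,  0.124 ,  2.2473, -0.1741,  0.3698, -1.6388]), 'joint_vel': array([-0.0081, -0.015 ,  0.0006, -0.0069, -0.0013,  0.0004, -0.0009]), 'effort': array([  0.0246, -41.3107,   2.0764,  -9.0304,   0.0053,   0.0205,
         0.0018]), 'eef_pos': array([ 0.4779, -0.0786,  0.11  ]), 'tool_rot': array([[-0.0008,  0.9512, -0.3086],
       [-0.0003, -0.3086, -0.9512],
       [-1.    , -0.0007,  0.0005]]), 'wrist_force': array([ 1.0682, -0.6523, -3.33  ]), 'moment': array([-0.0015, -0.0036, -0.0419]), 'width': 0.048311733361790725}
```

View pics/s2.png

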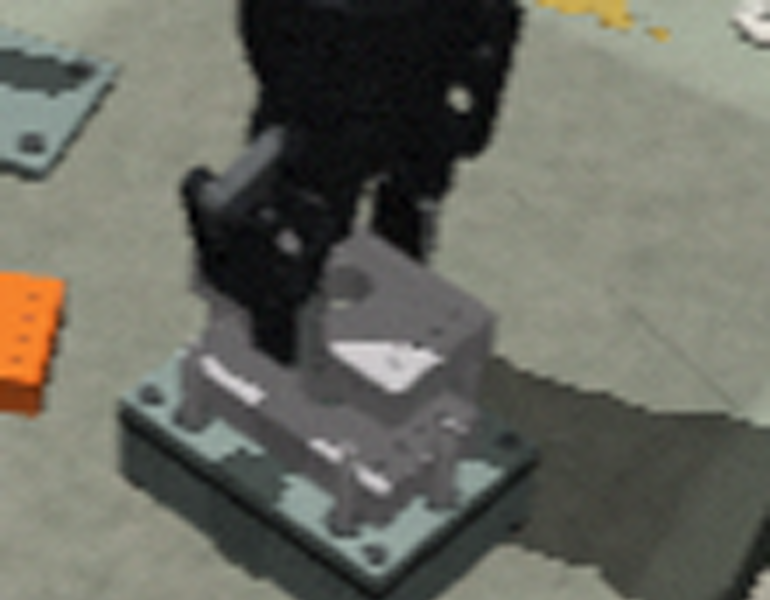

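View pics/t2.png

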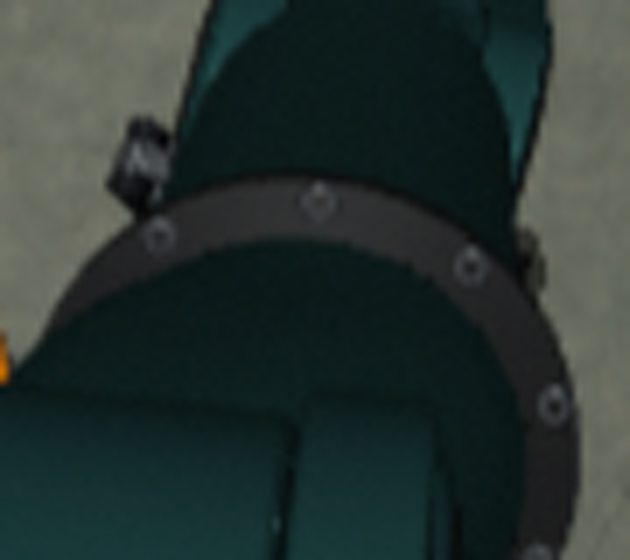

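```bash
cat >> h.py <<'E'
def pose2(c,yaw,z0=0):
    R=np.array([[np.cos(yaw),-np.sin(yaw)],[np.sin(yaw),np.cos(yaw)]])
    return lambda x,y,z:np.r_[R@[x,y]+np.asarray(c),z+z0]
def overlay(img,n,x0,y0,w,h,f,pts,out):
    im=cv2.resize(img[y0:y0+h,x0:x0+w],None,fx=f,fy=f,interpolation=cv2.INTER_CUBIC)
    for P,col in pts:
        q=(proj(n,P)-[x0,y0]+.5)*f-.5
        cv2.circle(im,tuple(int(round(v)) for v in q),2,col,-1)
    cv2.imwrite(out,im)
E
python3 - <<'E'
from h import *
s=cv2.imread('pics/s2f.png'); s0=cv2.imread('pics/scene0.png');t0=cv2.imread('pics/top0.png')
m=pose2((.4785,-.0772),-.312)
G=(0,255,0);Rd=(0,0,255);Y=(0,255,255)
pp=[(a*34,b*30.5) for a in(1,-1) for b in(1,-1)]+[(50.5,0),(-50.5,0)]
pts=[(m(x/1e3,y/1e3,.078),Rd) for x,y in pp]+[(m(x/1e3,y/1e3,.04),Y) for x,y in pp]+[(m(a*.058,b*.041,.04),G) for a in(1,-1) for b in (1,-1)]+[(m(a*.045,b*.025,.058),G) for a in(1,-1) for b in (1,-1)]
overlay(s0,'scene',325,220,85,75,8,pts,'pics/o1.png')
overlay(t0,'top',310,245,65,70,8,pts,'pics/o2.png')
g=pose2((.4779,-.0786),-.3137)
pts=[(g(a*.045,b*.025,.1075),Rd) for a in(1,-1) for b in (1,-1)]+[(g(a*.045,b*.025,.0895),G) for a in(1,-1) for b in (1,-1)]+[(g(0,0,.1075),Y)]
overlay(s,'scene',325,200,85,90,6,pts,'pics/o3.png')
E
```

```text
(no output)
```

View pics/o1.png

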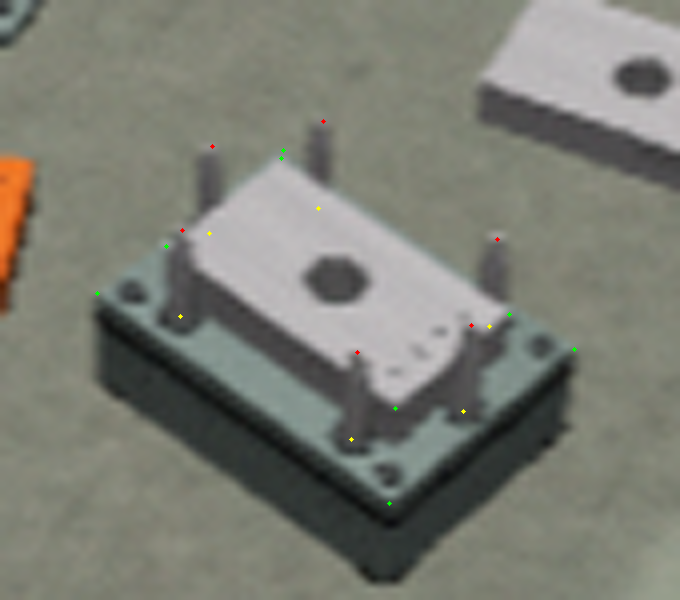

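View pics/o2.png

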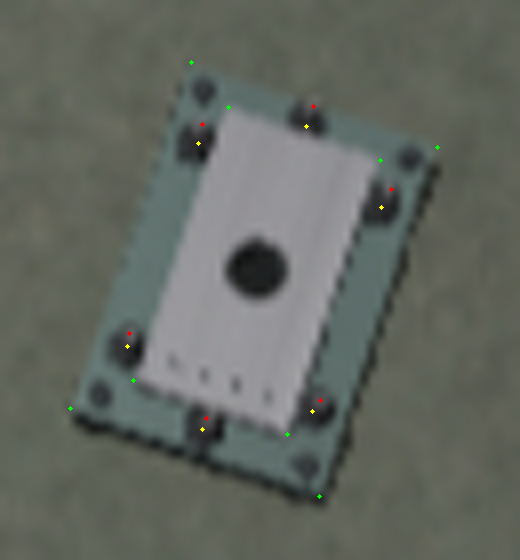

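View pics/o3.png

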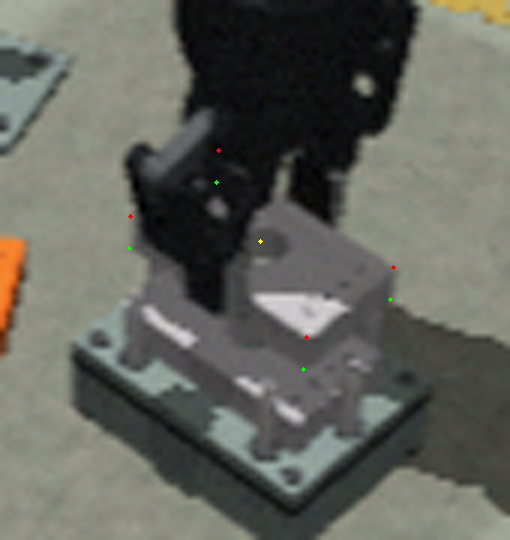

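send_rows(commands=[[0.5, 1.4, -5, 0, 0, 0], [0.5, 1.4, -10, 0, 0, 0], [0.5, 1.4, -16, 0, 0, 0], [0.5, 1.4, -16, 0, 0, 0], [0.5, 1.4, -16, 0, 0, 0]])

```text
time_s: 5.8
eef_pos: [0.4786, -0.0762, 0.0941]
tool_rot: [[-0.001, 0.952, -0.307], [0.0, -0.307, -0.952], [-1.0, -0.001, 0.0]]
wrist_force: [0.6, 0.8, -3.2]
width: 0.0485
```

send_rows(commands=[[0, 0, 0, 0, 0, 0], [0, 0, 0, 0, 0, 0], [0, 0, 0, 0, 0, 0], [0, 0, 0, 0, 0, 0], [0, 0, 0, 0, 0, 0]])

```text
time_s: 6.3
eef_pos: [0.4789, -0.0763, 0.0944]
tool_rot: [[0.0, 0.952, -0.307], [0.0, -0.307, -0.952], [-1.0, 0.0, -0.0]]
wrist_force: [-0.8, 0.1, -2.9]
width: 0.0483
```

send_rows(commands=[[-0.4, -0.8, 0, 0, 0, 0], [-0.4, -0.8, -3, 0, 0, 0], [-0.4, -0.8, -6, 0, 0, 0], [-0.4, -0.8, -9, 0, 0, 0], [-0.4, -0.8, -9, 0, 0, 0]])

```text
time_s: 6.8
eef_pos: [0.4781, -0.077, 0.0848]
tool_rot: [[-0.001, 0.952, -0.307], [0.0, -0.307, -0.952], [-1.0, -0.001, 0.0]]
wrist_force: [0.3, 0.3, -3.1]
width: 0.0484
```

send_rows(commands=[[0, 0, -2, 0, 0, 0], [0, 0, -3, 0, 0, 0], [0, 0, -4, 0, 0, 0], [0, 0, -5, 0, 0, 0], [0, 0, -5, 0, 0, 0]])

```text
time_s: 7.3
eef_pos: [0.4784, -0.077, 0.0802]
tool_rot: [[-0.0, 0.952, -0.307], [0.0, -0.307, -0.952], [-1.0, -0.0, -0.0]]
wrist_force: [-0.1, 0.4, -2.4]
width: 0.0487
```

send_rows(commands=[[0, 0, -1, 0, 0, 0], [0, 0, -1.5, 0, 0, 0], [0, 0, -2, 0, 0, 0], [0, 0, -2, 0, 0, 0], [0, 0, -2, 0, 0, 0]])

```text
time_s: 7.8
eef_pos: [0.4784, -0.0771, 0.0785]
tool_rot: [[0.0, 0.952, -0.307], [0.0, -0.307, -0.952], [-1.0, 0.0, -0.0]]
wrist_force: [-0.1, -0.1, 1.0]
width: 0.0484
```

send_rows(commands=[[0, 0, 0, 0, 0, 0], [0, 0, 0, 0, 0, 0], [0, 0, 0, 0, 0, 0], [0, 0, 0, 0, 0, 0], [0, 0, 0, 0, 0, 0]], fingers=0)

```text
time_s: 8.3
eef_pos: [0.4785, -0.0771, 0.0783]
tool_rot: [[0.0, 0.952, -0.307], [-0.0, -0.307, -0.952], [-1.0, 0.0, -0.0]]
wrist_force: [0.3, -0.5, -0.5]
width: 0.0853
```

send_rows(commands=[[0, 0, 10, 0, 0, 0], [0, 0, 40, 0, 0, 0], [0, 0, 80, 0, 0, 0], [0, 0, 125, 0, 0, 0], [0, 0, 160, 0, 0, 0]])

```text
time_s: 8.8
eef_pos: [0.4786, -0.0773, 0.2412]
tool_rot: [[0.002, 0.952, -0.307], [-0.0, -0.307, -0.952], [-1.0, 0.002, -0.001]]
wrist_force: [1.3, -0.5, -0.3]
width: 0.0854
```

send_rows(commands=[[26, -25, 0, 0, 0, 0.062], [51, -50, 0, 0, 0, 0.124], [77, -75, 0, 0, 0, 0.187], [102, -100, 0, 0, 0, 0.249], [128, -124, 0, 0, 0, 0.31]])

```text
time_s: 9.3
eef_pos: [0.6068, -0.2022, 0.2391]
tool_rot: [[0.0, 1.0, 0.0], [-0.0, 0.0, -1.0], [-1.0, 0.0, 0.0]]
wrist_force: [0.1, 0.4, -0.0]
width: 0.0855
```

send_rows(commands=[[0, 0, -2, 0, -0.105, 0], [0, 0, -5, 0, -0.21, 0], [0, 0, -10, 0, -0.314, 0], [0, 0, -15, 0, -0.42, 0], [0, 0, -18, 0, -0.524, 0]])

```text
time_s: 9.8
eef_pos: [0.6056, -0.2003, 0.2209]
tool_rot: [[0.502, 0.865, -0.0], [-0.0, -0.0, -1.0], [-0.865, 0.502, 0.0]]
wrist_force: [33.1, -27.6, 10.9]
width: 0.0852
```

```bash
python3 - <<'E'
from h import *
s=viewer.read_camera("scene"); t=viewer.read_camera("top")
cv2.imwrite('pics/s3.png',s);cv2.imwrite('pics/t3.png',t)
cv2.imwrite('pics/s3c.png',cv2.resize(s[220:300,325:415],None,fx=7,fy=7,interpolation=cv2.INTER_CUBIC))
cv2.imwrite('pics/s3p.png',cv2.resize(s[130:230,270:370],None,fx=6,fy=6,interpolation=cv2.INTER_CUBIC))
cv2.imwrite('pics/t3p.png',cv2.resize(t[160:320,310:430],None,fx=3.7,fy=3.7,interpolation=cv2.INTER_CUBIC))
x=arm.state();print(x['eef_pos'],x['tool_rot'],x['joint_pos'],x['time_s'])
E
```

```text
[ 0.6002 -0.2018  0.2178] [[ 0.4936  0.8697 -0.0058]
 [ 0.0034 -0.0085 -1.    ]
 [-0.8697  0.4936 -0.0071]] [ 0.5577  0.4312 -0.2993  2.1582 -0.4135  0.0834 -0.859 ] 9.9
```

View pics/s3c.png

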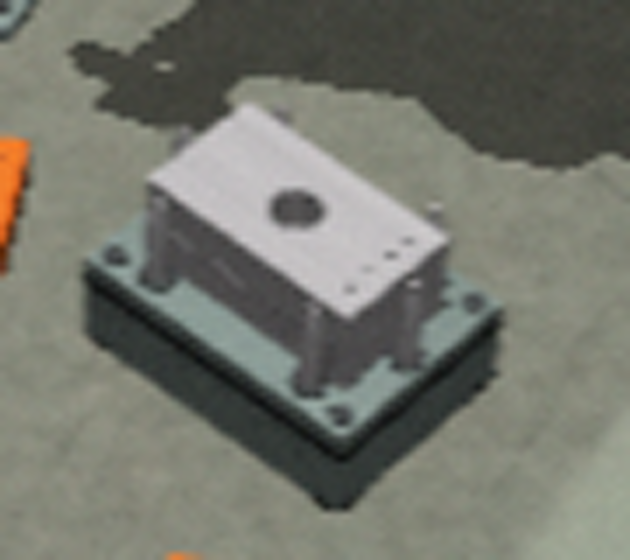

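View pics/s3p.png

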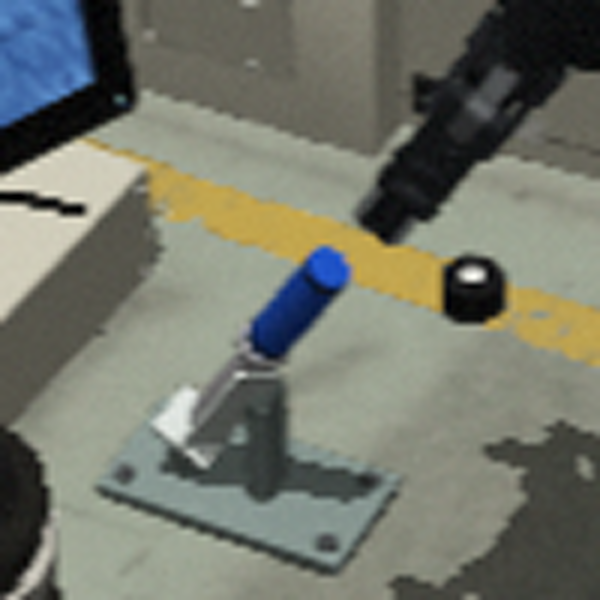

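View pics/t3p.png

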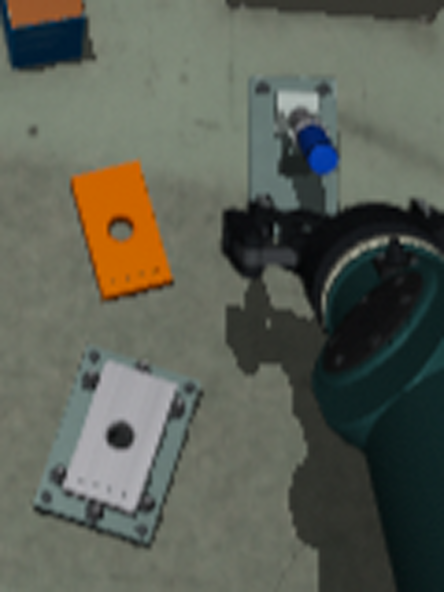

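```bash
python3 - <<'E'
from h import *
x=arm.state();print(x)
E
```

```text
{'time_s': 9.9, 'joint_pos': array([ 0.5577,  0.4312, -0.2993,  2.1582, -0.4135,  0.0834, -0.859 ]), 'joint_vel': array([-0.1352, -0.002 ,  0.1367, -0.1051,  0.0671, -0.0716, -0.0858]), 'effort': array([  0.9933, -40.8812,  -3.9464, -15.3139,  -0.3629,  -1.1144,
         0.4277]), 'eef_pos': array([ 0.6002, -0.2018,  0.2178]), 'tool_rot': array([[ 0.4936,  0.8697, -0.0058],
       [ 0.0034, -0.0085, -1.    ],
       [-0.8697,  0.4936, -0.0071]]), 'wrist_force': array([-0.0237, -0.1406,  0.2471]), 'moment': array([-0.0176,  0.4836, -0.02  ]), 'width': 0.08505295403710882}
```

View pics/s3.png

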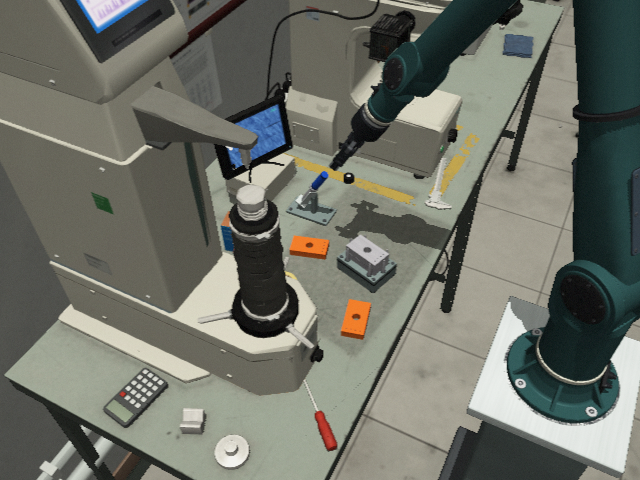

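View pics/t3.png

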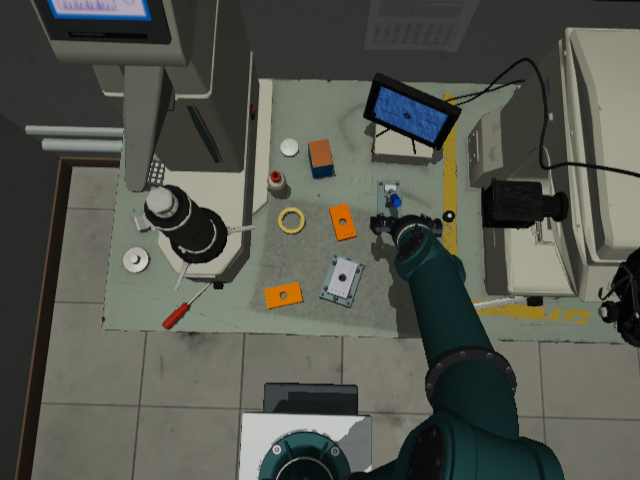

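send_rows(commands=[[0, 0, 3, 0, 0.08, 0], [0, 0, 8, 0, 0.16, 0], [0, 0, 14, 0, 0.26, 0], [0, 0, 18, 0, 0.37, 0], [0, 0, 18, 0, 0.47, 0]])

```text
time_s: 10.4
eef_pos: [0.6095, -0.2013, 0.242]
tool_rot: [[0.056, 0.998, -0.001], [-0.007, -0.001, -1.0], [-0.998, 0.056, 0.007]]
wrist_force: [0.3, -0.2, -0.9]
width: 0.0854
```

send_rows(commands=[[0, 0, 0, 0, 0.053, 0], [0, 0, 0, 0, 0.053, 0], [0, 0, 0, 0, 0.053, 0], [0, 0, 0, 0, 0.053, 0], [0, 0, 0, 0, 0.053, 0]])

```text
time_s: 10.9
eef_pos: [0.6056, -0.2015, 0.2385]
tool_rot: [[0.001, 1.0, -0.003], [-0.0, -0.003, -1.0], [-1.0, 0.001, 0.0]]
wrist_force: [-0.8, 0.3, 0.0]
width: 0.0852
```

```bash
python3 - <<'E'
from h import *
x=arm.state();print(x)
t=full((337,297),360,170,9);q=full((400,118),275,160,8)
# independent fit: assume axis (-.5cos,..) ; print projections of predicted model
d=np.array([-.5,0,.8660]);top,_=tri(t,q)
t0=cv2.imread('pics/top0.png');s0=cv2.imread('pics/scene0.png')
pts=[]
for dist in (0,62,68,134):
    P=top-d*dist/1e3; pts.append((P,(0,0,255))); 
    r=.010 if dist<=62 else (.012 if dist==68 else .003)
    u=np.array([.866,0,.5]);v=np.array([0,1,0])
    for a in np.linspace(0,6.28,12,endpoint=False): pts.append((P+r*(u*np.cos(a)+v*np.sin(a)),(0,255,255)))
overlay(t0,'top',360,170,70,60,9,pts,'pics/o4.png');overlay(s0,'scene',275,160,70,70,8,pts,'pics/o5.png')
print(top-d*.031)
E
```

```text
{'time_s': 10.9, 'joint_pos': array([ 0.0814,  0.5033,  0.2406,  1.8321, -0.1572,  0.8234, -1.1738]), 'joint_vel': array([ 0.0097,  0.0006, -0.0075, -0.0018, -0.003 ,  0.0013,  0.0036]), 'effort': array([ -0.3443, -47.0701,   3.4066, -17.9075,   0.0016,  -0.0151,
        -0.002 ]), 'eef_pos': array([ 0.6056, -0.2015,  0.2385]), 'tool_rot': array([[ 0.0011,  1.    , -0.0032],
       [-0.0004, -0.0032, -1.    ],
       [-1.    ,  0.0011,  0.0004]]), 'wrist_force': array([-0.7634,  0.3381,  0.0051]), 'moment': array([0.0104, 0.0139, 0.0081]), 'width': 0.0852093451735779}
[ 0.6668 -0.2017  0.1173]
```

View pics/o4.png

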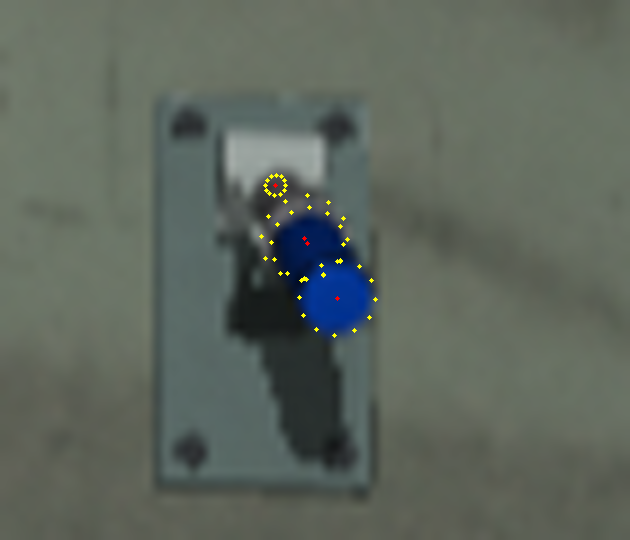

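View pics/o5.png

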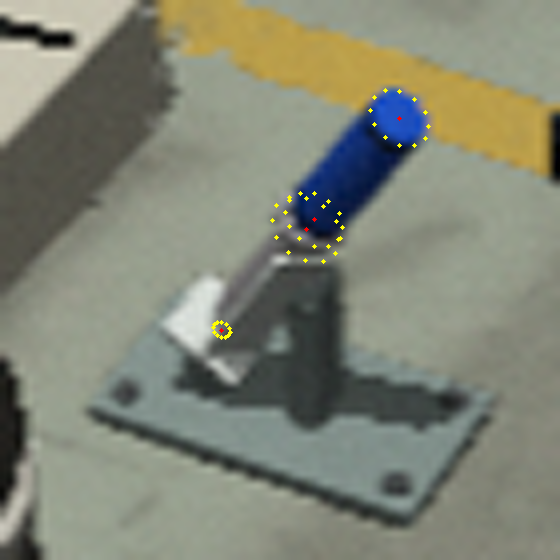

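send_rows(commands=[[20, 0, 0, 0, 0, 0], [45, 0, 0, 0, 0, 0], [60, 0, -20, 0, 0, 0], [60, 0, -55, 0, 0, 0], [60, 0, -80, 0, 0, 0]])

```text
time_s: 11.4
eef_pos: [0.6659, -0.2012, 0.1568]
tool_rot: [[0.0, 1.0, -0.003], [0.0, -0.003, -1.0], [-1.0, 0.0, -0.0]]
wrist_force: [0.3, 1.0, -0.1]
width: 0.0856
```

send_rows(commands=[[0, 0, -15, 0, 0, 0], [0, 0, -30, 0, 0, 0], [0, 0, -40, 0, 0, 0], [0, 0, -40, 0, 0, 0], [0, 0, -40, 0, 0, 0]])

```text
time_s: 11.9
eef_pos: [0.6669, -0.2014, 0.119]
tool_rot: [[0.002, 1.0, -0.002], [-0.0, -0.002, -1.0], [-1.0, 0.002, 0.0]]
wrist_force: [0.3, 0.3, -0.1]
width: 0.0852
```

```bash
python3 - <<'E'
from h import *
s=viewer.read_camera("scene"); t=viewer.read_camera("top")
cv2.imwrite('pics/s4.png',cv2.resize(s[130:230,270:370],None,fx=6,fy=6,interpolation=cv2.INTER_CUBIC))
cv2.imwrite('pics/t4.png',cv2.resize(t[160:250,340:440],None,fx=6,fy=6,interpolation=cv2.INTER_CUBIC))
x=arm.state();print(x['eef_pos'],x['tool_rot'],x['joint_pos'],x['wrist_force'])
E
```

```text
[ 0.6673 -0.2014  0.1195] [[ 0.0031  1.     -0.0022]
 [-0.0006 -0.0022 -1.    ]
 [-1.      0.0031  0.0006]] [ 0.0998  0.7122  0.1967  1.7667 -0.2049  0.6794 -1.1636] [ 0.0307 -0.2062 -0.3228]
```

View pics/s4.png

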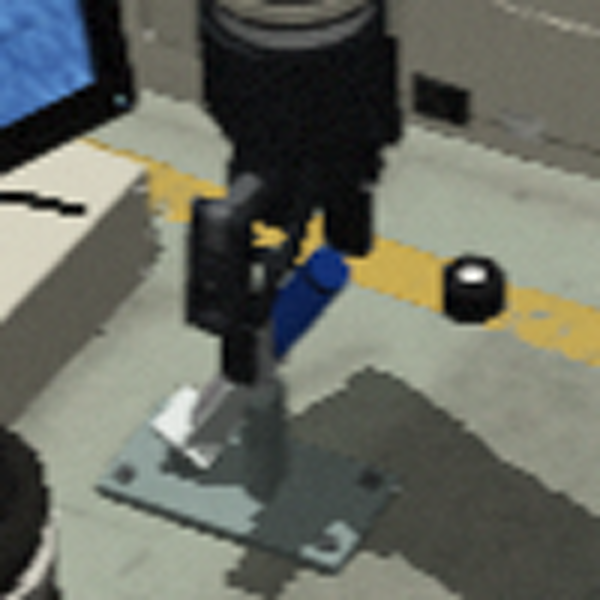

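View pics/t4.png

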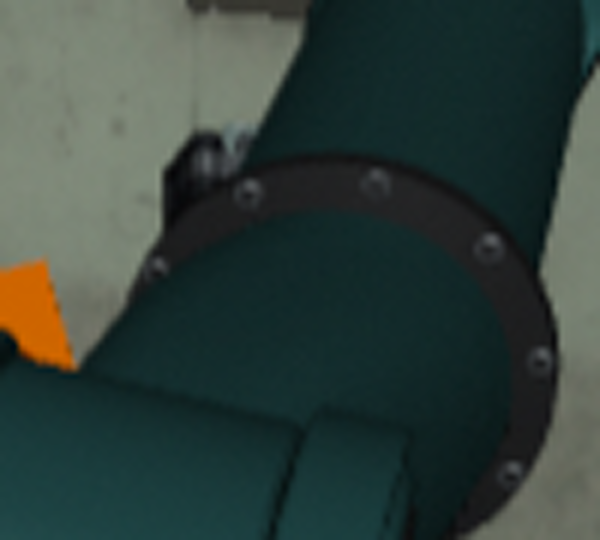

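The fingers straddle the pin: the left finger is at about (225,300) in the scene crop and the grip lies between the pads. I'll close now.

send_rows(commands=[[0, 0, -1, 0, 0, 0], [0, 0, -1, 0, 0, 0], [0, 0, -1, 0, 0, 0], [0, 0, -1, 0, 0, 0], [0, 0, -1, 0, 0, 0]], fingers=1)

```text
time_s: 12.5
eef_pos: [0.6664, -0.2011, 0.1175]
tool_rot: [[0.001, 1.0, -0.002], [-0.0, -0.002, -1.0], [-1.0, 0.001, 0.0]]
wrist_force: [0.7, 0.6, 1.5]
width: 0.0188
```

send_rows(commands=[[0, 0, 0, 0, 0, 0], [0, 0, 0, 0, 0, 0], [0, 0, 0, 0, 0, 0], [0, 0, 0, 0, 0, 0], [0, 0, 0, 0, 0, 0]])

```text
time_s: 13.0
eef_pos: [0.6664, -0.2011, 0.1175]
tool_rot: [[0.001, 1.0, -0.002], [-0.0, -0.002, -1.0], [-1.0, 0.001, 0.0]]
wrist_force: [-0.4, 0.4, 2.5]
width: 0.0186
```

send_rows(commands=[[0, 0, 8, 0, 0, 0], [0, 0, 25, 0, 0, 0], [0, 0, 55, 0, 0, 0], [0, 0, 85, 0, 0, 0], [0, 0, 105, 0, 0, 0]])

```text
time_s: 13.5
eef_pos: [0.6674, -0.2016, 0.2259]
tool_rot: [[0.005, 1.0, -0.002], [-0.001, -0.002, -1.0], [-1.0, 0.005, 0.001]]
wrist_force: [0.2, 0.6, -1.1]
width: 0.0183
```

send_rows(commands=[[-20, 0, 0, 0, 0.105, 0], [-40, 0, 0, 0, 0.21, 0], [-60, 0, 0, 0, 0.314, 0], [-80, 0, 0, 0, 0.42, 0], [-100, 0, 0, 0, 0.524, 0]])

```text
time_s: 14.0
eef_pos: [0.5666, -0.2011, 0.2239]
tool_rot: [[-0.5, 0.866, -0.002], [-0.001, -0.002, -1.0], [-0.866, -0.5, 0.002]]
wrist_force: [0.6, 0.3, -1.2]
width: 0.0186
```

```bash
python3 - <<'E'
from h import *
s=viewer.read_camera("scene"); t=viewer.read_camera("top")
cv2.imwrite('pics/s5f.png',s);cv2.imwrite('pics/t5f.png',t)
cv2.imwrite('pics/s5.png',cv2.resize(s[120:240,270:390],None,fx=5,fy=5,interpolation=cv2.INTER_CUBIC))
x=arm.state();print(x['eef_pos'],x['tool_rot'],x['joint_pos'],x['wrist_force'],x['width'])
E
```

```text
[ 0.5661 -0.2005  0.2216] [[-0.5013  0.8653 -0.0014]
 [ 0.0001 -0.0016 -1.    ]
 [-0.8653 -0.5013  0.0007]] [ 0.0263  0.6963  0.3013  1.6305 -0.0391  1.3436 -1.2439] [ 0.1062  0.1215 -1.67  ] 0.018831903108824734
```

View pics/s5.png

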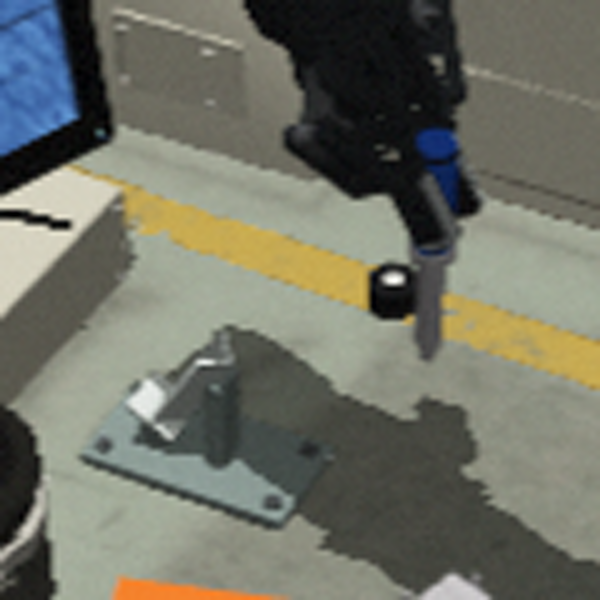

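View pics/t5f.png

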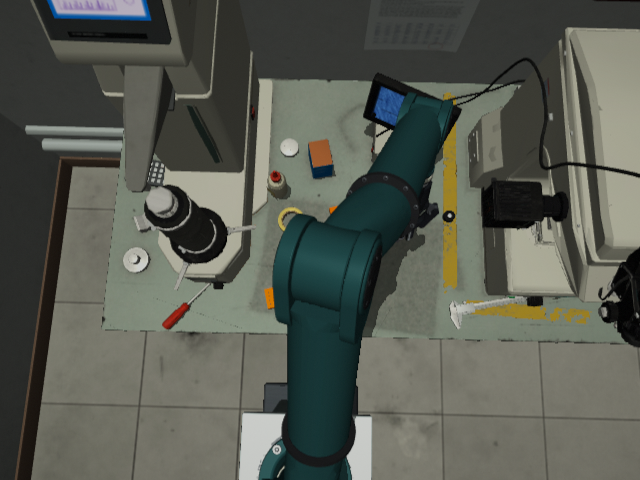

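```bash
python3 - <<'E'
from h import *
s=cv2.imread('pics/s5f.png')
g=np.array([.5661,-.2005,.2216]);pts=[]
for z,r in((.031,.01),(-.031,.01),(-.037,.012),(-.037,.007),(-.091,.007),(-.103,.003)):
    P=g+[0,0,z]; pts.append((P,(0,0,255)))
    for a in np.linspace(0,6.28,14,endpoint=False): pts.append((P+[r*np.cos(a),r*np.sin(a),0],(0,255,255)))
overlay(s,'scene',330,130,50,75,8,pts,'pics/o6.png')
# sensitivity: nose pixel to 1 deg tilt about y and x
print(proj('scene',g-[0,0,.103]),proj('scene',g-[.0018,0,.103]),proj('scene',g-[0,.0018,.103]))
E
```

```text
[355.4783 192.5837] [356.1482 192.8018] [355.7876 192.1387]
```

View pics/o6.png

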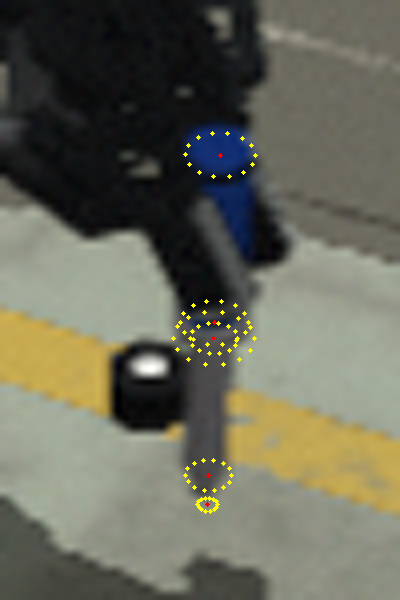

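```bash
python3 - <<'E'
from h import *
print(onz('scene',full((298,209),325,220,7),.076))
t=cv2.imread('pics/t3.png');s=cv2.imread('pics/s3.png')
for n,im,x0,y0 in(('top',t,325,265),('scene',s,350,235)):
    g=cv2.cvtColor(im,cv2.COLOR_BGR2GRAY)[y0:y0+30,x0:x0+35].astype(float)
    m=(g<85).astype(np.uint8); k,l,st,c=cv2.connectedComponentsWithStats(m)
    for i in range(1,k):
        if st[i,4]>8: print(n,st[i],c[i]+[x0,y0],onz(n,c[i]+[x0,y0],.076))
cv2.imwrite('pics/t3c.png',cv2.resize(t[250:315,310:375],None,fx=8,fy=8,interpolation=cv2.INTER_CUBIC))
E
```

```text
[ 0.4781 -0.0773  0.076 ]
top [30  2  5  7 18] [357.0556 270.3889] [ 0.4964 -0.1136  0.076 ]
top [14  9  7  7 40] [342.025 277.325] [ 0.4784 -0.0771  0.076 ]
top [29 20  4 10 11] [355.8182 289.6364] [ 0.4492 -0.1111  0.076 ]
top [ 0 22  3  4  9] [325.7778 288.4444] [ 0.4502 -0.0381  0.076 ]
top [23 22  3  8 10] [349.2 290.7] [ 0.4462 -0.095   0.076 ]
scene [ 0  0  8  4 21] [352.9524 235.9524] [ 0.526  -0.1021  0.076 ]
scene [14 13  7  4 20] [366.9  249.45] [ 0.4785 -0.077   0.076 ]
scene [  0  14  19  16 132] [357.8106 258.4318] [ 0.4858 -0.0422  0.076 ]
scene [27 24  8  6 20] [381.05 262.2 ] [ 0.4335 -0.0552  0.076 ]
```

View pics/t3c.png

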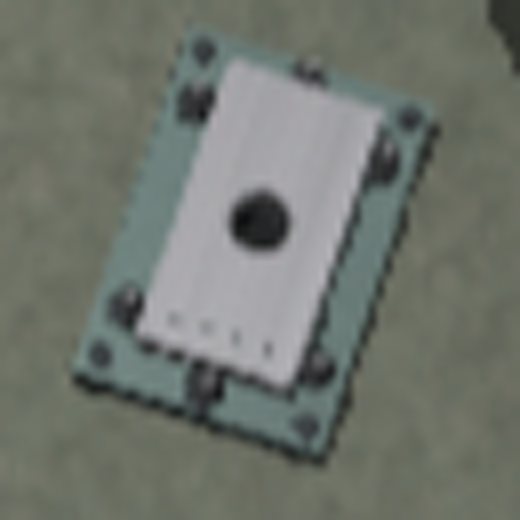

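send_rows(commands=[[-18, 25, 0, 0, 0.015, 0], [-36, 50, 0, 0, 0.015, 0], [-54, 75, 0, 0, 0.015, 0], [-72, 99, 0, 0, 0.015, 0], [-88, 123, 0, 0, 0.015, 0]])

```text
time_s: 14.6
eef_pos: [0.4786, -0.0772, 0.2232]
tool_rot: [[-0.508, 0.861, -0.002], [0.0, -0.003, -1.0], [-0.861, -0.508, 0.001]]
wrist_force: [0.3, 0.4, -1.0]
width: 0.0188
```

send_rows(commands=[[0, 0, 0, 0, 0, 0], [0, 0, -10, 0, 0, 0], [0, 0, -20, 0, 0, 0], [0, 0, -28, 0, 0, 0], [0, 0, -28, 0, 0, 0]])

```text
time_s: 15.1
eef_pos: [0.478, -0.0788, 0.1928]
tool_rot: [[-0.514, 0.858, -0.003], [0.0, -0.004, -1.0], [-0.858, -0.514, 0.002]]
wrist_force: [-0.1, -0.0, -0.6]
width: 0.0186
```

send_rows(commands=[[0, 0, 0, 0, 0, 0], [0, 0, 0, 0, 0, 0], [0, 0, 0, 0, 0, 0], [0, 0, 0, 0, 0, 0], [0, 0, 0, 0, 0, 0]])

```text
time_s: 15.6
eef_pos: [0.4785, -0.0781, 0.1945]
tool_rot: [[-0.512, 0.859, -0.002], [0.0, -0.002, -1.0], [-0.859, -0.512, 0.001]]
wrist_force: [0.3, -0.0, -1.4]
width: 0.0186
```

```bash
python3 - <<'E'
from h import *
s=viewer.read_camera("scene"); t=viewer.read_camera("top")
cv2.imwrite('pics/s6f.png',s);cv2.imwrite('pics/t6f.png',t)
x=arm.state();print(x['eef_pos'],x['tool_rot'],x['joint_pos'],x['wrist_force'],x['width'],x['time_s'])
g=x['eef_pos'];pts=[]
for z,r in((.031,.01),(-.037,.012),(-.091,.007),(-.103,.003)):
    P=g+[0,0,z]; pts.append((P,(0,0,255)))
    for a in np.linspace(0,6.28,14,endpoint=False): pts.append((P+[r*np.cos(a),r*np.sin(a),0],(0,255,255)))
overlay(s,'scene',320,190,90,100,6,[],'pics/s6.png')
overlay(s,'scene',340,190,60,75,8,pts,'pics/o7.png')
E
```

```text
[ 0.4785 -0.078   0.1944] [[-0.5122  0.8589 -0.0018]
 [-0.     -0.0021 -1.    ]
 [-0.8589 -0.5122  0.0011]] [-0.1294  0.6072  0.2625  1.9054 -0.0894  1.1841 -1.3877] [ 0.9779  0.3616 -1.0009] 0.01860800499493889 15.7
```

View pics/s6.png

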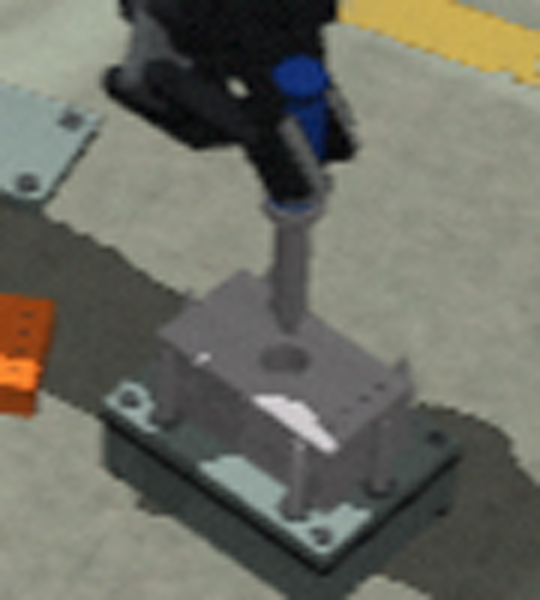

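View pics/o7.png

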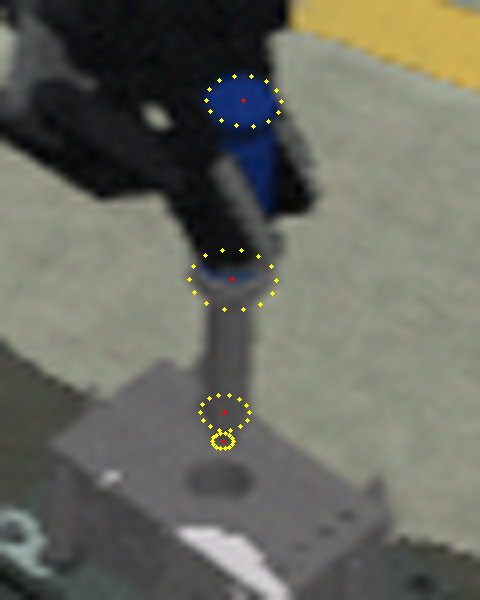

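View pics/t6f.png

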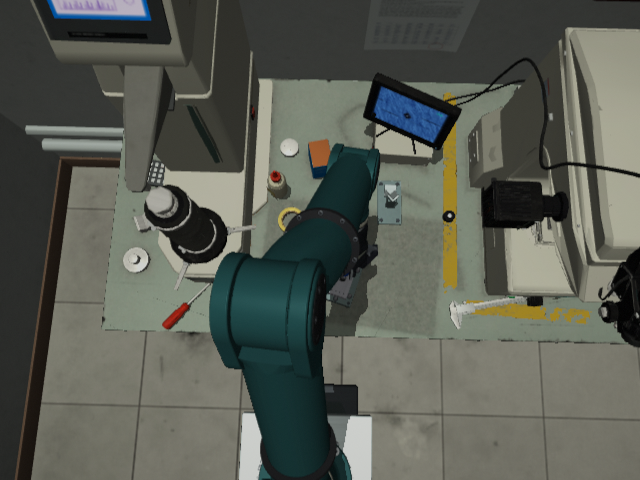

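send_rows(commands=[[0, 0.8, 0, 0, 0, 0], [0, 0.8, -6, 0, 0, 0], [0, 0.8, -12, 0, 0, 0], [0, 0.8, -18, 0, 0, 0], [0, 0.8, -22, 0, 0, 0]])

```text
time_s: 16.2
eef_pos: [0.4781, -0.0772, 0.1714]
tool_rot: [[-0.513, 0.858, -0.002], [0.0, -0.002, -1.0], [-0.858, -0.513, 0.001]]
wrist_force: [0.1, -0.1, -2.0]
width: 0.0185
```

send_rows(commands=[[0, 0, -1, 0, 0, 0], [0, 0, -3, 0, 0, 0], [0, 0, -6, 0, 0, 0], [0, 0, -9, 0, 0, 0], [0, 0, -12, 0, 0, 0]])

```text
time_s: 16.7
eef_pos: [0.4785, -0.0773, 0.1601]
tool_rot: [[-0.512, 0.859, -0.002], [-0.0, -0.002, -1.0], [-0.859, -0.512, 0.001]]
wrist_force: [0.1, 0.8, -0.0]
width: 0.0189
```

send_rows(commands=[[0, 0, -3, 0, 0, 0], [0, 0, -6, 0, 0, 0], [0, 0, -9, 0, 0, 0], [0, 0, -12, 0, 0, 0], [0, 0, -15, 0, 0, 0]])

```text
time_s: 17.2
eef_pos: [0.4784, -0.0773, 0.145]
tool_rot: [[-0.512, 0.859, -0.002], [0.0, -0.002, -1.0], [-0.859, -0.512, 0.001]]
wrist_force: [-0.1, -0.6, -1.7]
width: 0.0189
```

send_rows(commands=[[0, 0, -3, 0, 0, 0], [0, 0, -6, 0, 0, 0], [0, 0, -9, 0, 0, 0], [0, 0, -12, 0, 0, 0], [0, 0, -15, 0, 0, 0]])

```text
time_s: 17.7
eef_pos: [0.4785, -0.0773, 0.13]
tool_rot: [[-0.512, 0.859, -0.002], [-0.0, -0.002, -1.0], [-0.859, -0.512, 0.001]]
wrist_force: [-0.2, 0.1, -1.5]
width: 0.0189
```

send_rows(commands=[[0, 0, -3, 0, 0, 0], [0, 0, -6, 0, 0, 0], [0, 0, -9, 0, 0, 0], [0, 0, -11, 0, 0, 0], [0, 0, -13, 0, 0, 0]])

```text
time_s: 18.2
eef_pos: [0.4784, -0.0773, 0.1171]
tool_rot: [[-0.512, 0.859, -0.002], [0.0, -0.002, -1.0], [-0.859, -0.512, 0.001]]
wrist_force: [0.5, 0.2, -1.9]
width: 0.0184
```

send_rows(commands=[[0, 0, -1, 0, 0, 0], [0, 0, -2, 0, 0, 0], [0, 0, -3, 0, 0, 0], [0, 0, -4, 0, 0, 0], [0, 0, -4, 0, 0, 0]])

```text
time_s: 18.7
eef_pos: [0.4784, -0.0773, 0.1132]
tool_rot: [[-0.513, 0.859, -0.002], [0.0, -0.002, -1.0], [-0.859, -0.513, 0.001]]
wrist_force: [-1.2, 0.8, -0.4]
width: 0.0186
```

send_rows(commands=[[0, 0, -0.5, 0, 0, 0], [0, 0, -1, 0, 0, 0], [0, 0, -1.5, 0, 0, 0], [0, 0, -1.5, 0, 0, 0], [0, 0, -1.5, 0, 0, 0]])

```text
time_s: 19.2
eef_pos: [0.4784, -0.0773, 0.1121]
tool_rot: [[-0.513, 0.859, -0.002], [0.0, -0.002, -1.0], [-0.859, -0.513, 0.001]]
wrist_force: [-0.3, 0.4, 2.2]
width: 0.0186
```

```bash
python3 - <<'E'
from h import *
s=viewer.read_camera("scene"); cv2.imwrite('pics/s7f.png',s)
x=arm.state();print(x['eef_pos'],x['wrist_force'],x['width'],x['time_s'])
overlay(s,'scene',335,200,80,95,6,[],'pics/s7.png')
E
```

```text
[ 0.4785 -0.0773  0.1121] [0.1315 0.2806 2.3021] 0.018802236247810977 19.25
```

View pics/s7.png

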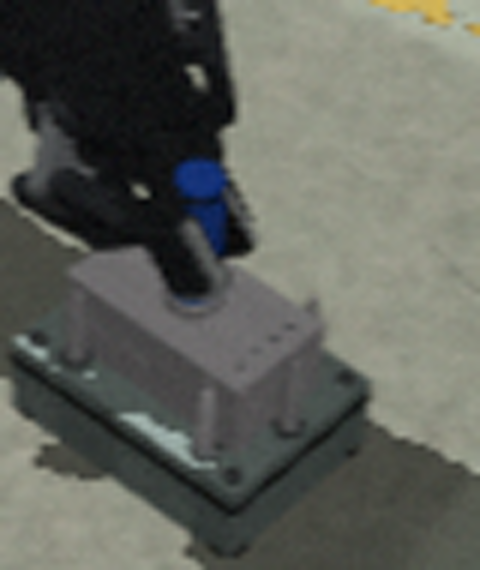

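send_rows(commands=[[0, 0, -0.5, 0, 0, 0], [0, 0, -1, 0, 0, 0], [0, 0, -1, 0, 0, 0], [0, 0, -1, 0, 0, 0], [0, 0, -1, 0, 0, 0]])

```text
time_s: 19.75
eef_pos: [0.4784, -0.0773, 0.112]
tool_rot: [[-0.513, 0.858, -0.002], [0.0, -0.002, -1.0], [-0.858, -0.513, 0.001]]
wrist_force: [0.3, 0.6, 9.1]
width: 0.0189
```

send_rows(commands=[[0, 0, 1, 0, 0, 0], [0, 0, 1, 0, 0, 0], [0, 0, 1, 0, 0, 0], [0, 0, 1, 0, 0, 0], [0, 0, 1, 0, 0, 0]], fingers=0)

```text
time_s: 20.25
eef_pos: [0.4783, -0.0772, 0.1116]
tool_rot: [[-0.513, 0.859, -0.002], [-0.0, -0.002, -1.0], [-0.859, -0.513, 0.001]]
wrist_force: [0.2, 0.6, 0.6]
width: 0.0856
```

send_rows(commands=[[0, 0, 5, 0, 0, 0], [0, 0, 20, 0, 0, 0], [0, 0, 45, 0, 0, 0], [0, 0, 80, 0, 0, 0], [0, 0, 120, 0, 0, 0]])

```text
time_s: 20.75
eef_pos: [0.4778, -0.0772, 0.2335]
tool_rot: [[-0.514, 0.858, -0.002], [0.0, -0.002, -1.0], [-0.858, -0.514, 0.001]]
wrist_force: [1.5, -0.3, 0.3]
width: 0.0856
```

send_rows(commands=[[10, -30, 0, 0, 0, 0], [20, -65, 0, 0, 0, 0], [30, -105, 0, 0, 0, 0], [40, -145, 0, 0, 0, 0], [40, -180, 0, 0, 0, 0]])

```text
time_s: 21.25
eef_pos: [0.5196, -0.2594, 0.2331]
tool_rot: [[-0.51, 0.86, -0.002], [-0.001, -0.003, -1.0], [-0.86, -0.51, 0.002]]
wrist_force: [0.2, -0.3, 0.2]
width: 0.0852
```

```bash
python3 - <<'E'
from h import *
s=viewer.read_camera("scene"); t=viewer.read_camera("top");cv2.imwrite('pics/s8f.png',s);cv2.imwrite('pics/t8f.png',t)
x=arm.state();print(x['eef_pos'],x['wrist_force'],x['width'],x['time_s'],x['joint_vel'])
pts=[]
for z,r in((.144,.01),(.076,.012)):
    P=np.array([.4784,-.0772,z]); pts.append((P,(0,0,255)))
    for a in np.linspace(0,6.28,14,endpoint=False): pts.append((P+[r*np.cos(a),r*np.sin(a),0],(0,255,255)))
overlay(s,'scene',335,200,80,95,6,pts,'pics/s8.png')
overlay(t,'top',310,245,70,70,7,pts,'pics/t8.png')
E
```

```text
[ 0.5168 -0.2644  0.2337] [-1.2854 -0.791  -0.1135] 0.0852059354382615 21.35 [-0.0434 -0.014  -0.0647  0.0383 -0.0601  0.0169 -0.0251]
```

View pics/s8.png

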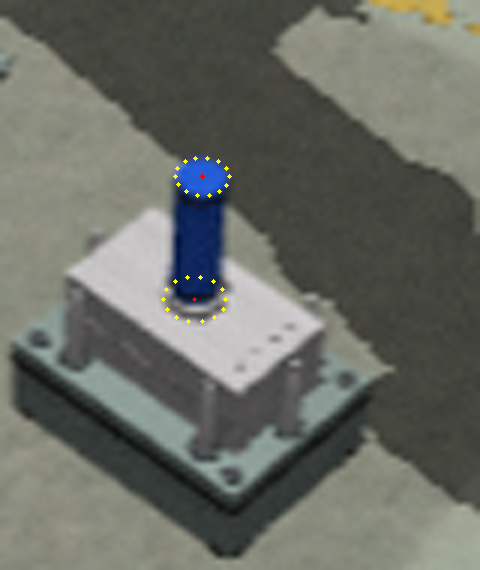

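View pics/t8.png

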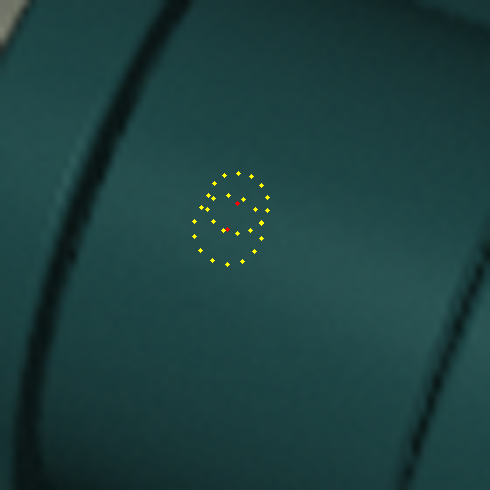

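View pics/t8f.png

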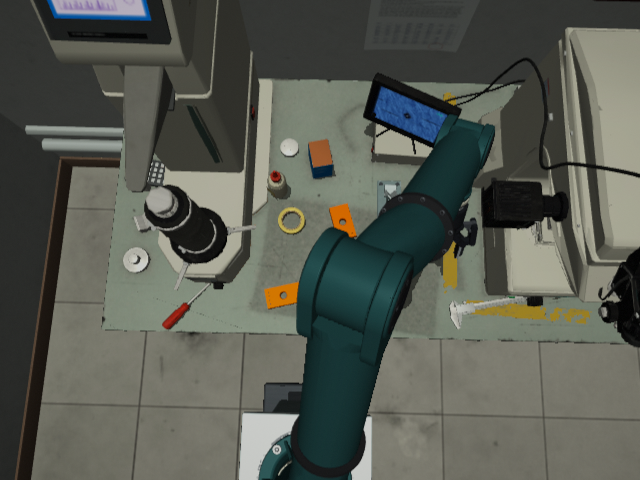

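send_rows(commands=[[0, 10, 0, 0, 0, 0], [0, 20, 0, 0, 0, 0], [0, 20, 0, 0, 0, 0], [0, 20, 0, 0, 0, 0], [0, 20, 0, 0, 0, 0]])

```text
time_s: 21.85
eef_pos: [0.5185, -0.2365, 0.232]
tool_rot: [[-0.512, 0.859, -0.0], [-0.001, -0.001, -1.0], [-0.859, -0.512, 0.001]]
wrist_force: [-0.1, -0.3, 0.3]
width: 0.0852
```

```bash
python3 - <<'E'
from h import *
x=arm.state();print(x['eef_pos'],x['wrist_force'],x['joint_vel'])
print(job.finish_job())
E
```

```text
[ 0.5185 -0.2365  0.232 ] [-0.0916 -0.2585  0.2802] [ 0.0107  0.0041  0.0107 -0.0042 -0.0013  0.0003 -0.0011]
the job is handed in; nothing more can be done
None
```

I laid the loose coupon on the lower one and let go. I then lifted the pin from its rest, turned it upright and pushed it through both coupons while still holding it. At the bottom the force rose to about 9 N with no further travel, so the collar was on the top coupon. I let go, moved the arm clear and handed the job in at about 22 s.

**Last checks:** After release, the scene camera showed the pin standing upright and matching the predicted home position to about 1 pixel. The coupons lay flat between the posts. The hole in the top coupon was measured earlier, before the pin went in, at (0.478, -0.077) in both cameras. The wrist force was near zero at the end.

**Checks that failed or were missing:**
- **Top camera:** the arm blocked its view of the carrier at the end, so the final check rests on the scene camera alone. The bottle, tape roll, puck and screwdriver showed no sign of having moved in any picture, but I did not measure them.
- **First approach to the pin:** tilting the gripper along the pin's axis drove joint 6 to the edge of its range, with a brief wrist-force reading of about 44 N. I went back and gripped the pin with the tool pointing straight down instead.

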